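Open the soup warmer, hang the ladle on its rim and switch it on

TASK

Get the soup warmer ready for serving. Take its lid off and lay it gently, knob up, on the middle of the cork mat; then take the ladle from the blue crock and hang it by its hook over the warmer's rim, bowl inside the pot; then push the knob on the warmer's sloping console in, turn it clockwise past its safety stop all the way to the red dot, and let it spring out again. Drop nothing and leave the other things on the worktop alone.

Things in the scene. Friction and masses are not known exactly. Their poses are not given: they have to be found in the camera images.
- warmer: Fixed: round steel pot, 160 across, wall 5, rim 125 and inner floor 20 above the worktop; ear handles at own +y and -y reach 103 from the axis, 77 to 87 high. Origin on the pot's axis at worktop level, z up. On its own -x side (turned to the front right seen from the robot) a black console 86 wide reaches 194 from the axis; its panel slopes at 25 degrees, panel centre at own x -150, z 70.
- lid: Steel lid 166 across, 0.25 kg, on the warmer's rim. Origin at the centre of its underside (a plug 140 across, 8 deep, that sits in the pot: origin 117 above the worktop there), z up. Black round knob in the middle: 24 in diameter, from 32 to 58 above the origin, on a 14 thick stem standing on the dome (20 to 22 above the origin at the middle).
- mat: Round cork mat, fixed, 160 across, 6 thick; origin at the centre of its underside, on the worktop. Mat and crock may change places, left or right of the warmer.
- crock: Blue stoneware crock, fixed: open upright cylinder 94 across outside, wall 5, rim 95 above the worktop; origin at the centre of its underside. The ladle hangs on its rim.
- ladle: Steel ladle, 0.15 kg, hanging upright on the crock's rim. Origin in the hook's bight: middle of the 14 gap, underside of the bridge that rests on the rim. z up the handle, +x where the hook reaches (outward). Stem face x -7; hook leg 18 wide, x 7 to 11, flared tip to z -23, x 14. Bowl 48 across, centre x -33, z -58 to -82. Black handle: bar 10 thick (x -16 to -6), 16 wide (y), z 0 to 78.
- ladle_grip (a point): Point in the middle of the ladle's black handle, 45 above the hook's bight; axes as the ladle's.
- ladle_bowl (a point): Point in the ladle's bowl, at x -33, z -70 in the ladle's frame; axes as the ladle's.
- knob_grip (a point): Middle of the grip bar of the grey knob on the sloping panel, on its axis, 25 above the panel face when out; moves with the knob. z: the axis, out of the panel (25 degrees from vertical, leaning to the warmer's -x); x along the bar, towards its white line. Bar 40 long (x), 11 wide (y), 22 high (11 either way along z), on a disc 40 across, 7 thick.
- knob_turn (a joint): Knob angle in rad: 0 off (white line up the slope), growing clockwise seen from outside (about -z of knob_grip), to the end stop 1.4 (white line at the red dot). Starts at 0 to 0.15. With the knob out it is blocked from about 0.25; pushed in 5 to 7 mm it passes the stop, which ends at about 0.72. Stays where left (friction 0.03 N m).
- knob_push (a joint): How far the knob is pushed in along its axis in m: 0 out, 0.007 fully in. Spring: 3 N to start, 9 N fully in; it springs out when let go.
- pepper_jar: Spice jar with red cap, 45 across, 108 high; a bystander. Origin at the centre of its underside.
- kitchen_timer: Red and white kitchen timer, 64 across, 54 high; a bystander. Origin at the centre of its underside.
- spice_jar: Spice jar with white cap, 47 across, 98 high; a bystander. Origin at the centre of its underside.
- teaspoon: Steel teaspoon, 132 long (x), lying near the front edge, 9 high; a bystander. Origin at the centre of its underside.

How it is judged:
By the outcome, as a careful person would: the job done as asked, in the order asked, and still so for the second after the job is handed in, with the robot touching nothing.
It also fails if it takes over 72 s, if anything falls off the work surface, if the arm or the gripper's body presses on something with over 40 N, if the wrist force passes 120 N, or if a joint passes its speed limit or range.

ROBOT

A 7-joint arm with a two-finger parallel gripper is mounted at the origin on a cart in front of the work surface, level with it; the furniture and walls round the work are solid. World frame = base frame: x ahead of the robot, y to its left, z up, the work surface at z = 0. Lengths are in mm, angles in rad, forces in N, time in s.
With the tool pointing down it reaches from about 350 to 900 mm from the base axis. Payload 7.2 kg.
Tool frame: the origin (TCP) lies at the centre of the arm's flange, where the gripper is bolted on; the fingertips stand 182 mm ahead of it and the grasp point (between the pads) lies 163 mm ahead of it; z points along the fingers, y is the line along which they close (so a half turn about z gives the same grasp; the last joint's range is limited). The gripper opens to 88 mm and grips with 3 to 60 N. Pads are 20 mm wide; open, the fingers measure 115 mm over their backs; the gripper's body (75 mm by 178 mm) begins 61 mm behind the grasp point.
Start: joints at [-1.297, 0.411, -0.013, 1.596, 0.006, 1.134, -0.082], TCP at [209.498, 588.841, 404.653] pointing down, gripper open.
Joint ranges: [-2.95, 2.95], [-0.29, 1.99], [-1.47, 1.44], [0.14, 2.54], [-1.03, 4.17], [0.13, 1.85], [-2.86, 2.86]. Speed limits (rad/s): [2.39, 2.39, 3.01, 3.01, 3.14, 3.14, 3.14].

INTERFACE

Orientations are given as a rotation vector (axis times angle).
In Python, from rig import env gives the robot as it stands.
- The arm moves only by the tool drive_tool, never from a script. Its argument "targets" is a list of rows, each a list of 3 entries, a list of its own where there are three numbers: the shift along the world's x, y, z in mm, then the turn about the world's z in rad, then the finger opening in mm, from 0 to 87.8. A call has 1 to 20 rows; each row shifts and turns the commanded pose from where the row before left it; what a row does not reach is not made up. A row lasts 1/8 s, in which the tool goes at most 62.5 mm and 10.7 degrees, less where a joint would pass 70% of its speed; a pose out of reach is approached as far as the arm can. A call is refused whole if a number of a shift passes 62.5 or a number of a turn 0.188, either way. A call with a gripper value outside its range is refused whole. The fingers move at their own pace and stop on an object; "grip_force" is the grip in N (left out, the last holds). Time passes only in rows, so rows that do not move let the fingers close. It gives the time, the measured TCP pose, the force, the opening and the grip force at its end, in the units of the state.
- env.get_state(): the state, without advancing time (a new reading comes with each control period).
- env.get_image(name): name is "side" or "top" or "wrist"; returns (picture, depth): 420x560x3 uint8, red, green, blue; 420x560 float32, mm along the optical axis (not along the pixel's ray), 0 where there is no reading.
- env.camera_model(name): a dict with "fx", "fy", "cx", "cy" (pixels), "D" ([k1, k2, p1, p2, k3] as OpenCV has them; the pictures are not rectified), "rvec" (rotation vector, rad) and "tvec" (3), from world to camera coordinates, as OpenCV has them. Camera axes: x right, y down, z forward; pixel columns grow to the right and rows downward; lengths in mm; the calibration is good to about 2 mm. A picture is of the moment at which its call begins: read the wrist's pose just before it. camera_model takes no time and is no camera call; for the wrist camera it gives the pose at the moment of the call.
- env.job_done(): hands the job in; it is judged then, once.
Trained networks look in the newest picture that a camera, given by its name, has taken for a name from the list of things; names that differ only in an ending like _2 or _b are one class to them, and where a whole thing is asked for, a point or a joint stands for the part that bears it (a point fixed in the world has none). Each returns a list of dicts, best first, with "score" (0 to 1); they miss things now and then, are a little off and sometimes report something else, mostly with a low value. They report only what shows in the picture. A call takes as long as a camera call.
- env.recognise(target, camera): "centre" ([x, y, z] in mm, in world coordinates, good to about 4 mm: the middle of the surface that is visible of it).
- env.silhouettes(target, camera): "region" (420x560 bool, what is visible of it).
The state is a dict: "t": time; "q": joint angles; "joint_velocities": joint speeds; "joint_torque": joint torques, N m; "tool_pos": TCP position; "ee_rot": TCP orientation; "force": force on the tool from outside, world axes, zero at the start; "torque": the same for the moment, N m; "width": finger opening in mm; "grip_force": force on a finger pad.
Only numpy, scipy, OpenCV 4.12 (cv2) and the standard library are available. Lean on these libraries where they do the work, as an engineer would, in place of code of your own. Each camera call takes 0.05 s, during which the arm holds its last target. There are 200 camera calls.

## Working session

There is one attempt and no reset: what is moved stays moved. The work goes in short steps, Python scripts to look and compute and a tool call to move; the robot and the scene stay as the last step left them, time stands still between calls to the robot, and variables do not carry over. Pictures are saved under pics/ and viewed, at most 10 in all, crops included, and the job is handed in when it is done.

Besides the shell and the picture viewer there is one more tool, called after "Call:" as name([rows], argument=value, ...), one row to a line, values as JSON. drive_tool: Moves the arm, as the interface text tells. Its arguments: {"type":"object","properties":{"targets":{"type":"array"},"grip_force":{"type":"number"}},"required":["targets"]}

```bash
ls; mkdir -p pics
cat > h.py <<'E'
import numpy as np,cv2
from rig import env
from scipy.spatial.transform import Rotation as R
def cam(n):
    m=env.camera_model(n);K=np.array([[m['fx'],0,m['cx']],[0,m['fy'],m['cy']],[0,0,1.]])
    return K,np.array(m['D'],float),R.from_rotvec(np.ravel(m['rvec'])).as_matrix(),np.ravel(m['tvec'])
def cloud(n,depth,mask=None):
    K,D,Rm,t=cam(n)
    ok=depth>0
    if mask is not None: ok&=mask
    v,u=np.nonzero(ok)
    p=cv2.undistortPoints(np.stack([u,v],1).astype(np.float32)[:,None],K,D)[:,0]
    z=depth[v,u][:,None]
    P=np.hstack([p*z,z])
    return (P-t)@Rm, u,v
def save(n,f):
    im,d=env.get_image(n);cv2.imwrite('pics/'+f,im[:,:,::-1]);return im,d
E
python3 - <<'E'
from h import *
s=env.get_state();print(s)
a,da=save('top','top1.png');
for n in ['warmer','lid','mat','crock','ladle','ladle_grip','knob_grip','pepper_jar','kitchen_timer','spice_jar','teaspoon']:
    print(n,[(np.round(r['centre']),round(r['score'],2)) for r in env.recognise(n,'top')[:2]])
b,db=save('side','side1.png')
for n in ['lid','crock','ladle','ladle_grip','knob_grip']:
    print(n,[(np.round(r['centre']),round(r['score'],2)) for r in env.recognise(n,'side')[:2]])
cv2.imwrite('pics/both.png',cv2.resize(np.hstack([a,b]),(800,300))[:,:,::-1])
E
```

```text
pics
{'t': 0.0, 'q': array([-1.29722669,  0.41187594, -0.01268919,  1.59704232,  0.00560436,
        1.13429007, -0.08218142]), 'joint_velocities': array([ 3.77357035e-04, -8.36143134e-05, -1.42654977e-03, -3.70928937e-05,
        6.41194783e-04,  3.48805744e-04, -1.52982128e-03]), 'joint_torque': array([-1.97564063e-04, -5.87961531e+01,  6.41611498e-01, -2.91076112e+01,
       -5.38728351e-02,  1.86150527e-02,  1.65885203e-04]), 'tool_pos': array([209.43172575, 588.63633657, 403.82460965]), 'ee_rot': array([-5.34179381e-01, -3.09569740e+00,  2.47150014e-03]), 'force': array([0.02487517, 0.18526298, 0.51867515]), 'torque': array([-0.01226908,  0.03178108,  0.06876763]), 'grip_force': 0.0, 'width': 87.69702095561357}
warmer [(array([547., 136.,  75.]), 0.59)]
lid [(array([621., 229., 135.]), 0.96), (array([739., 324.,  95.]), 0.16)]
mat [(array([432., -45.,   8.]), 0.96)]
crock [(array([454., 454.,  50.]), 0.78), (array([740., 323.,  94.]), 0.29)]
ladle [(array([490., 420.,  74.]), 0.67)]
ladle_grip [(array([487., 420.,  76.]), 0.75)]
knob_grip [(array([790.,  93., 106.]), 0.71), (array([735., 325.,  97.]), 0.7)]
pepper_jar [(array([790.,  92., 107.]), 0.87)]
kitchen_timer [(array([698., 399.,  51.]), 0.84)]
spice_jar [(array([736., 323.,  95.]), 0.76), (array([622., 227., 134.]), 0.48)]
teaspoon [(array([376., 300.,   6.]), 0.6)]
lid [(array([627., 246., 133.]), 0.84)]
crock [(array([466., 464.,  60.]), 0.9)]
ladle [(array([501., 426., 108.]), 0.94)]
ladle_grip [(array([500., 419., 111.]), 0.91), (array([524., 108.,  91.]), 0.18)]
knob_grip [(array([522., 114.,  94.]), 0.48)]
```

View pics/top1.png

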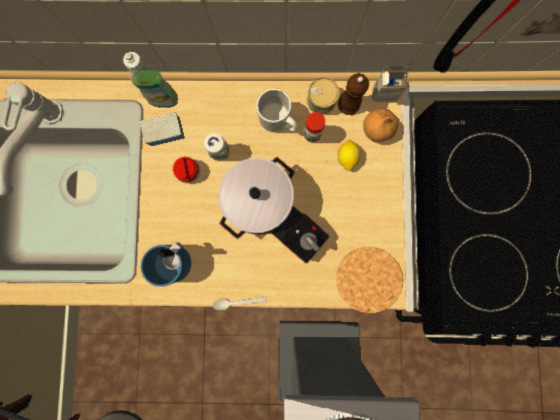

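View pics/side1.png

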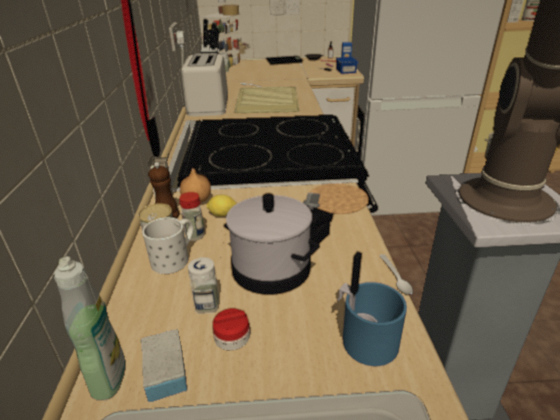

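```bash
cat >> h.py <<'E'
def circ(P):
    A=np.c_[2*P[:,:2],np.ones(len(P))];w=np.ones(len(P),bool)
    for _ in range(5):
        s=np.linalg.lstsq(A[w],(P[w,:2]**2).sum(1),rcond=None)[0];r=np.sqrt(s[2]+s[0]**2+s[1]**2)
        e=abs(np.hypot(*(P[:,:2]-s[:2]).T)-r);w=e<max(2*np.median(e),1.5)
    return s[:2],r
def edge(m): return m & ~cv2.erode(m.astype(np.uint8),np.ones((3,3))).astype(bool)
E
python3 - <<'E'
from h import *
for c in ['top','side']:
    im,d=env.get_image(c)
    P,u,v=cloud(c,d)
    # lid knob
    near=np.hypot(P[:,0]-625,P[:,1]-232)<45
    k=P[near&(P[:,2]>155)];print(c,'lidknob',len(k),k.mean(0),k.max(0),k.min(0))
    k=P[near&(P[:,2]>171)];print(' top',len(k),k.mean(0) if len(k) else 0)
    # ladle handle
    near=np.hypot(P[:,0]-480,P[:,1]-430)<70
    k=P[near&(P[:,2]>105)];print(c,'handle',len(k),k.mean(0),k.min(0),k.max(0))
    k=P[near&(P[:,2]>165)];print(' top',len(k),k.mean(0) if len(k) else 0)
    near=np.hypot(P[:,0]-460,P[:,1]-458)<75
    k=P[near&(abs(P[:,2]-93)<4)];print(c,'crockrim',len(k),circ(k))
    for n in ['mat','lid']:
        s=env.silhouettes(n,c)
        if s:
            Q,_,_=cloud(c,d,edge(s[0]['region']))
            if n=='mat':Q=Q[Q[:,2]<15]
            else: Q=Q[abs(Q[:,2]-126)<9]
            print(c,n,len(Q),circ(Q),np.median(Q[:,2]))
    near=np.hypot(P[:,0]-523,P[:,1]-112)<45
    k=P[near&(P[:,2]>95)];print(c,'knob',len(k),k.mean(0),k.max(0) if len(k) else 0)
E
```

```text
top lidknob 109 [624.09479219 226.26443831 174.29576478] [637.17983162 236.67831335 178.6209125 ] [613.64741568 215.69576762 155.69883277]
 top 99 [624.66571415 226.47755077 175.3232724 ]
top handle 103 [495.77925445 413.47856158 153.03463006] [487.97362755 407.46436271 106.2262667 ] [502.62408458 424.81813084 176.00562545]
 top 47 [495.71001821 415.45822348 172.51154602]
top crockrim 266 (array([466.74147382, 438.35909151]), np.float64(43.99717517453104))
top mat 260 (array([433.41564253, -43.87632305]), np.float64(77.56203168818465)) 6.030261180763256
top lid 227 (array([624.9363193 , 226.89251526]), np.float64(81.20917690136073)) 129.65087206659223
top knob 99 [522.4520299  104.43425961 103.33813683] [537.73307433 120.38320582 113.52983229]
side lidknob 175 [625.40680233 231.94875323 169.22210874] [636.21639243 239.21650096 178.34324182] [614.25339207 214.79215082 155.44938264]
 top 89 [625.06164094 229.41866705 175.53669561]
side handle 373 [497.71580317 420.59630471 145.08964239] [488.20793016 410.01493238 105.13689237] [505.76524398 426.75800418 176.33468669]
 top 93 [497.44843359 419.08855971 171.8064412 ]
side crockrim 678 (array([468.01783346, 441.28949226]), np.float64(44.12278264065549))
side mat 162 (array([434.48798437, -43.89201474]), np.float64(75.92336733248638)) 7.896284236725097
side lid 243 (array([625.04308417, 227.65843396]), np.float64(80.46859526580839)) 130.67837528699067
side knob 85 [526.82492283 110.09995358 103.43190841] [540.14800328 120.54453838 114.06759881]
```

Call:
drive_tool([
  [[20,-17,0],0,87],
  [[35,-30,0],0,87],
  [[40,-35,0],0,60],
  [[40,-35,0],0,60],
  [[40,-35,0],0,60],
  [[40,-35,0],0,60],
  [[40,-35,0],0,60],
  [[40,-35,0],0,60],
  [[40,-35,0],0,60],
  [[40,-35,0],0,60],
  [[26,-24,0],0,60],
  [[15,-11,0],0,60],
  [[0,0,0],0,60],
], grip_force=25)

```text
t: 2.82
tool_pos: [625.9, 226.5, 404.4]
ee_rot: [-0.536, -3.095, 0.0]
force: [-0.6, 0.5, -0.0]
width: 60.0
grip_force: 0.0
```

Call:
drive_tool([
  [[0,0,-20],0,60],
  [[0,0,-30],0,50],
  [[0,0,-20],0,50],
  [[-1,0.5,-9],0,50],
  [[0,0,0],0,10],
  [[0,0,0],0,10],
  [[0,0,0],0,10],
  [[0,0,0],0,10],
  [[0,0,0],0,10],
  [[0,0,3],0,10],
  [[0,0,8],0,10],
])

```text
t: 4.2
tool_pos: [624.2, 227.3, 336.1]
ee_rot: [-0.534, -3.094, 0.001]
force: [-0.3, -0.6, -2.1]
width: 23.4
grip_force: 25.0
```

Call:
drive_tool([
  [[0,0,20],0,10],
  [[0,0,25],0,10],
  [[-8,-11,10],0,10],
  [[-16,-22,0],0,10],
  [[-24,-34,0],0,10],
  [[-26,-38,0],0,10],
  [[-27,-38,0],0,10],
  [[-27,-38,0],0,10],
  [[-24,-34,0],0,10],
  [[-18,-26,0],0,10],
  [[-12,-18,-15],0,10],
  [[-8,-11,-25],0,10],
  [[0,-1,-30],0,10],
  [[0,0,-30],0,10],
  [[0,0,-25],0,10],
  [[0,0,-15],0,10],
  [[0,0,0],0,10],
])

```text
t: 6.32
tool_pos: [433.3, -44.1, 250.8]
ee_rot: [-0.535, -3.093, 0.001]
force: [-0.8, -0.4, -1.2]
width: 23.2
grip_force: 25.0
```

Lower the remaining 36 mm gently.

Call:
drive_tool([
  [[0,0,-15],0,10],
  [[0,0,-10],0,10],
  [[0,0,-5],0,10],
  [[0,0,-2],0,10],
  [[0,0,-1.5],0,10],
  [[0,0,-1],0,10],
  [[0,0,-1],0,10],
  [[0,0,0],0,10],
])

```text
t: 7.32
tool_pos: [434.5, -43.7, 216.2]
ee_rot: [0.534, 3.096, 0.0]
force: [0.1, -0.7, -1.6]
width: 23.7
grip_force: 25.0
```

Call:
drive_tool([
  [[0,0,-1],0,10],
  [[0,0,-0.5],0,10],
  [[0,0,0],0,10],
])

```text
t: 7.7
tool_pos: [434.5, -43.7, 215.5]
ee_rot: [0.535, 3.096, 0.001]
force: [-3.7, 1.0, 12.7]
width: 23.5
grip_force: 25.0
```

Call:
drive_tool([
  [[0,0,0.5],0,23],
  [[0,0,0],0,28],
  [[0,0,0],0,40],
  [[0,0,0],0,60],
  [[0,0,20],0,60],
  [[0,0,40],0,60],
  [[0,0,60],0,60],
  [[10,10,60],0,60],
  [[10,40,30],0,60],
  [[10,50,20],0,60],
  [[10,55,0],0,60],
  [[10,55,0],0,60],
  [[5,55,0],0,60],
  [[5,55,0],0,60],
  [[5,50,0],0,60],
  [[0,40,0],0,60],
  [[0,20,0],0,60],
  [[0,0,0],0,60],
])

```text
t: 9.95
tool_pos: [499.2, 387.0, 444.5]
ee_rot: [-0.532, -3.096, 0.001]
force: [0.5, 0.5, 0.8]
width: 59.5
grip_force: 0.0
```

Run:
```python
from h import *
s=env.get_state();print(s['tool_pos'],s['q'])
im,d=save('wrist','w1.png')
P,u,v=cloud('wrist',d)
near=np.hypot(P[:,0]-480,P[:,1]-430)<75
for lo,hi in [(105,130),(130,160),(165,180)]:
    k=P[near&(P[:,2]>lo)&(P[:,2]<hi)];print(lo,len(k),k.mean(0) if len(k) else 0)
k=P[near&(P[:,2]>168)]
if len(k)>5: print(cv2.minAreaRect(k[:,:2].astype(np.float32)))
k=P[near&(abs(P[:,2]-94)<4)];print('rim',len(k),circ(k))
t,dt=save('top','top2.png')
for n in ['lid','ladle']:
    for r in env.recognise(n,'top')[:1]:print(n,r)
sl=env.silhouettes('lid','top')
if sl:
    Q,_,_=cloud('top',dt,edge(sl[0]['region']));Q=Q[abs(Q[:,2]-17)<10];print(len(Q),circ(Q),np.median(Q[:,2]))
cv2.imwrite('pics/c2.png',np.hstack([im[:,:,::-1],t[:,:,::-1]])[:,::1] if 0 else cv2.resize(np.hstack([im,t]),(800,300))[:,:,::-1])
```

```text
[499.18768648 386.97210941 444.52209382] [-0.77460526  0.39299166  0.05369706  1.52962925 -0.02187937  1.2206007
  0.51316638]
105 95 [492.2761966  415.18751712 117.78533409]
130 148 [492.35351234 415.31551567 145.64684807]
165 280 [495.78319908 415.15285938 172.74548234]
((496.9460754394531, 408.2735290527344), (120.3856430053711, 47.220252990722656), 70.44595336914062)
rim 1415 (array([467.44377712, 437.66984528]), np.float64(43.75762043814141))
lid {'centre': [433.5, -42.1, 25.0], 'score': 0.69}
ladle {'centre': [528.0, 106.0, 87.6], 'score': 0.4}
253 (array([434.361527  , -42.29567409]), np.float64(81.18147553711772)) 18.157893551172222
```

View pics/c2.png

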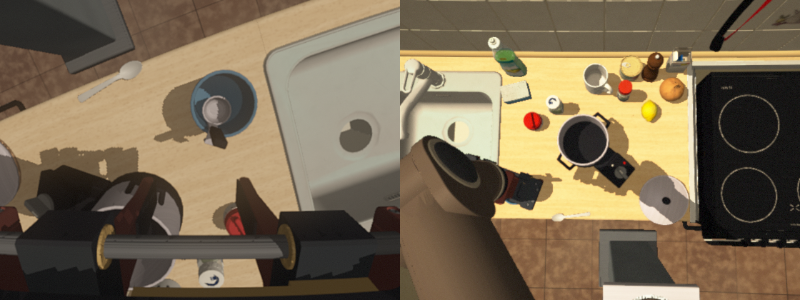

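Run:
```python
from h import *
im,d=save('wrist','w1b.png')
P,u,v=cloud('wrist',d)
k=P[(np.hypot(P[:,0]-496,P[:,1]-416)<20)&(P[:,2]>168)&(P[:,2]<180)]
print(len(k),k.mean(0),k.min(0),k.max(0),cv2.minAreaRect(k[:,:2].astype(np.float32)))
r=P[(np.hypot(P[:,0]-480,P[:,1]-430)<75)&(abs(P[:,2]-94)<4)]
c,_=circ(r);out=r[np.hypot(*(r[:,:2]-c).T)>52];print('beyond rim',len(out),out.mean(0) if len(out) else 0)
b=P[(np.hypot(P[:,0]-467,P[:,1]-438)<38)&(P[:,2]<50)&(P[:,2]>8)]
print('bowl',len(b),b.mean(0),c)
for n in ['ladle','ladle_bowl','ladle_grip']:
    print(n,env.recognise(n,'wrist')[:1])
s=env.silhouettes('ladle','wrist')
if s:
    Q,uu,vv=cloud('wrist',d,s[0]['region'])
    for lo,hi in [(10,25),(25,40),(88,100),(100,165),(168,180)]:
        w=(Q[:,2]>lo)&(Q[:,2]<hi);print(lo,w.sum(),Q[w].mean(0) if w.any() else 0)
cv2.imwrite('pics/crop.png',cv2.resize(im[80:220,220:400,::-1],(720,560),interpolation=cv2.INTER_CUBIC))
```

```text
261 [495.23202062 417.08825571 172.95018522] [488.01947136 408.87713758 168.04697153] [503.82641345 425.43331595 174.9668891 ] ((495.8505554199219, 417.07330322265625), (15.846327781677246, 10.274394989013672), 53.511260986328125)
beyond rim 4 [506.26099115 399.81159661  96.11235414]
bowl 2719 [468.07518888 436.39026093  16.90108052] [466.57967068 439.50246334]
ladle [{'centre': [484.6, 418.1, 38.0], 'score': 0.93}]
ladle_bowl [{'centre': [487.4, 421.3, 34.0], 'score': 0.71}]
ladle_grip [{'centre': [493.9, 420.0, 32.4], 'score': 0.75}]
10 768 [479.84912088 431.87136211  19.40720948]
25 534 [480.95430211 432.70955812  32.97451264]
88 137 [503.19689943 406.67546183  98.57755163]
100 298 [491.73184105 417.21101143 133.62652233]
168 258 [494.78096051 418.19123485 172.79699983]
```

View pics/crop.png

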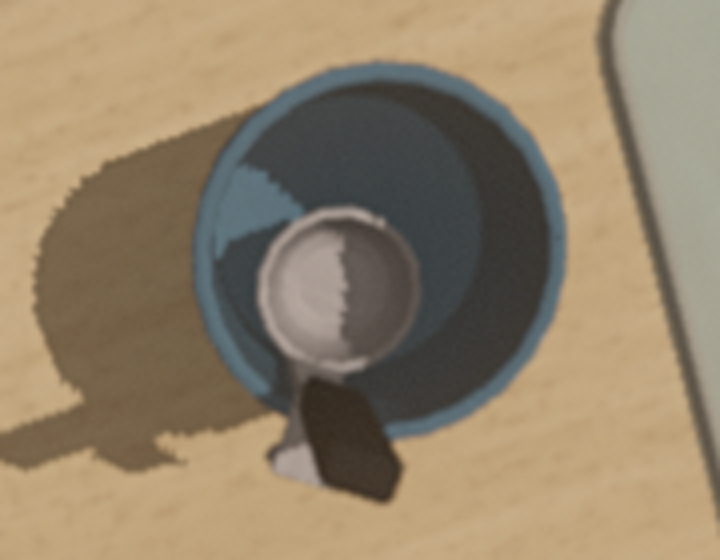

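Call:
drive_tool([
  [[-3.4,15,0],-0.14,50],
  [[0,15,-10],-0.15,50],
  [[0,0,-30],0,50],
  [[0,0,-40],0,45],
  [[0,0,-35],0,45],
  [[0,0,-20],0,45],
  [[0,0,-6],0,45],
  [[0,0,0],0,45],
  [[0,0,0],0,8],
  [[0,0,0],0,8],
  [[0,0,0],0,8],
  [[0,0,0],0,8],
  [[0,0,0],0,8],
], grip_force=25)

```text
t: 12.08
tool_pos: [496.1, 416.4, 304.6]
ee_rot: [0.976, 2.986, 0.001]
force: [-1.0, 0.1, 3.7]
width: 16.2
grip_force: 25.0
```

Call:
drive_tool([
  [[0,0,3],0,8],
  [[0,0,10],0,8],
  [[0,0,20],0,8],
  [[0,0,30],0,8],
  [[0,0,30],0,8],
  [[0,0,25],0,8],
  [[0,0,17],0,8],
  [[0,0,0],0,8],
])

```text
t: 13.08
tool_pos: [496.3, 416.4, 440.5]
ee_rot: [0.976, 2.985, 0.003]
force: [0.9, -0.0, -1.7]
width: 15.8
grip_force: 25.0
```

Run:
```python
from h import *
s=env.get_state();T=s['tool_pos'];print(T,s['width'],s['force'])
im,d=save('side','side2.png')
P,u,v=cloud('side',d)
cv2.imwrite('pics/side2c.png',cv2.resize(im[130:360,250:480,::-1],(560,560)))
t,dt=env.get_image('top')
P,u,v=cloud('top',dt)
dd=np.hypot(P[:,0]-625,P[:,1]-227)
k=P[(dd<92)&(abs(P[:,2]-125)<4)];print('pot rim top',len(k),circ(k),np.median(k[:,2]))
for n in ['knob_grip']:
    print([ (r['centre'],r['score']) for r in env.recognise(n,'top')[:2]])
```

```text
[496.25456365 416.38581793 440.48904151] 15.781856534487204 [ 0.87898245 -0.01275247 -1.71238485]
pot rim top 514 (array([624.76228749, 226.86196882]), np.float64(76.89476065613644)) 125.34867450768499
[([525.7, 109.4, 90.5], 0.2)]
```

View pics/side2c.png

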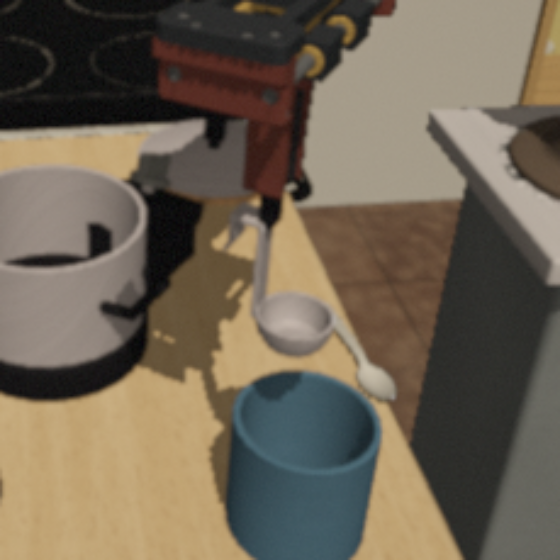

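Call:
drive_tool([
  [[8,-7,0],0.03,8],
  [[16,-14,0],0.08,8],
  [[23,-21,0],0.1,8],
  [[26,-24,0],0.1,8],
  [[26,-24,0],0.1,8],
  [[26,-24,0],0.1,8],
  [[25,-24,0],0.1,8],
  [[22,-20,0],0.1,8],
  [[14.5,-13,0],0.066,8],
  [[8,-7,0],0.03,8],
  [[0,0,0],0,8],
  [[0,0,0],0,8],
])

```text
t: 14.72
tool_pos: [690.2, 239.0, 438.2]
ee_rot: [0.273, -3.128, -0.0]
force: [0.2, 0.1, -1.7]
width: 15.9
grip_force: 25.0
```

Run:
```python
from h import *
s=env.get_state();T=s['tool_pos'];M=R.from_rotvec(s['ee_rot']).as_matrix();print(T,s['width'],s['force'])
y=M[:,1];yaw=np.arctan2(y[1],y[0])-np.pi/2;yaw=(yaw+np.pi/2)%np.pi-np.pi/2;print('yaw',np.degrees(yaw))
im,d=save('side','side3.png')
P,u,v=cloud('side',d)
sl=env.silhouettes('ladle','side')
x=np.array([np.cos(yaw),np.sin(yaw)])
if sl:
    Q,_,_=cloud('side',d,sl[0]['region'])
    L=np.c_[(Q[:,:2]-T[:2])@x,(Q[:,:2]-T[:2])@np.array([-x[1],x[0]]),Q[:,2]]
    for lo,hi in [(148,172),(172,180),(185,205),(205,222),(222,240),(240,258),(258,275),(275,310)]:
        w=(L[:,2]>lo)&(L[:,2]<hi)
        if w.sum()>5:print(lo,w.sum(),np.percentile(L[w,:2],[3,50,97],axis=0).round(1).tolist())
print('bowl rim expected z',T[2]-163-45-58, 'bight z',T[2]-208)
```

```text
[690.1632468  238.99093164 438.24454396] 15.862044525948784 [ 0.1798074   0.12837188 -1.68018237]
yaw 9.980603329600788
148 363 [[-41.2, -21.3], [-21.2, -9.5], [-0.3, 22.7]]
172 47 [[-42.5, -21.3], [-11.0, 6.1], [4.8, 23.6]]
185 27 [[1.1, -3.3], [3.6, 6.8], [4.8, 9.4]]
205 41 [[1.7, -5.4], [4.9, 6.3], [24.7, 9.3]]
222 111 [[-2.6, -8.6], [11.0, 6.3], [22.6, 9.2]]
240 46 [[-3.4, 3.7], [1.3, 7.0], [5.8, 8.8]]
bowl rim expected z 172.24454395837455 bight z 230.24454395837455
```

Call:
drive_tool([
  [[0,0,-10],0,8],
  [[0,0,-25],0,8],
  [[0,0,-25],0,8],
  [[0,0,-15],0,8],
  [[0,0,-10],0,8],
  [[0,0,-6],0,8],
  [[0,0,-4],0,8],
  [[0,0,-3],0,8],
  [[0,0,-2],0,8],
  [[0,0,-1],0,8],
  [[0,0,0],0,8],
])

```text
t: 16.2
tool_pos: [690.6, 238.3, 338.2]
ee_rot: [-0.273, 3.13, 0.0]
force: [-0.2, 0.4, -1.1]
width: 16.2
grip_force: 25.0
```

Call:
drive_tool([
  [[0,0,-1.5],0,8],
  [[0,0,-1],0,8],
  [[0,0,-0.7],0,8],
  [[0,0,0],0,8],
])

```text
t: 16.7
tool_pos: [690.6, 238.4, 334.8]
ee_rot: [0.273, -3.13, 0.0]
force: [-0.5, 0.3, -0.9]
width: 15.9
grip_force: 25.0
```

Call:
drive_tool([
  [[0,0,-0.8],0,8],
  [[0,0,-0.7],0,8],
  [[0,0,0],0,8],
])

```text
t: 17.08
tool_pos: [690.6, 238.3, 334.6]
ee_rot: [-0.273, 3.129, 0.0]
force: [-2.3, -1.0, 6.6]
width: 16.0
grip_force: 25.0
```

Contact. Open gently, check from the side, then rise.

Call:
drive_tool([
  [[0,0,0.5],0,16],
  [[0,0,0],0,19],
  [[0,0,0],0,24],
  [[0,0,0],0,32],
  [[0,0,0],0,40],
  [[0,0,0],0,40],
  [[0,0,10],0,40],
  [[0,0,25],0,40],
  [[0,0,40],0,40],
  [[0,0,30],0,40],
  [[-20,-15,0],0.1,40],
  [[-30,-24,0],0.15,40],
  [[-35,-28,0],0.15,40],
  [[-30,-24,0],0.15,40],
  [[-18,-15,0],0.13,40],
  [[0,0,0],0,40],
])

```text
t: 19.08
tool_pos: [557.0, 131.1, 440.4]
ee_rot: [-1.298, 2.859, -0.001]
force: [-0.1, 0.7, -0.2]
width: 39.7
grip_force: 0.0
```

Run:
```python
from h import *
s=env.get_state();T=s['tool_pos'];print(T,s['ee_rot'],s['q'])
im,d=env.get_image('side');w,dw=env.get_image('wrist')
for c in ['wrist']:
    print([(r['centre'],round(r['score'],2)) for r in env.recognise('knob_grip',c)[:3]])
P,u,v=cloud('wrist',dw)
# warmer frame fit: points of knob bar
ax=np.array([624.8,226.9])
q=P[(np.hypot(P[:,0]-525,P[:,1]-108)<60)&(P[:,2]>40)&(P[:,2]<125)]
print(len(q))
n=np.array([-np.sin(np.radians(25)),0,np.cos(np.radians(25))])
best=None
for th in np.radians(np.arange(40,60,.5)):
    ex=np.array([np.cos(th),np.sin(th)]);ey=np.array([-ex[1],ex[0]])
    L=np.c_[(q[:,:2]-ax)@ex,(q[:,:2]-ax)@ey,q[:,2]]
    h=(L-[-150,0,70])@n
    b=h>22
    if b.sum()>10:
        c=L[b].mean(0); 
        if best is None or abs(c[1])<abs(best[1][1]):best=(th,c,b.sum(),L[b],h[b],q[b])
th,c,nb,Lb,hb,qb=best
print('theta',np.degrees(th),c,nb,'h',np.percentile(hb,[5,50,95]))
a=(Lb-[-150,0,70])@np.array([np.cos(np.radians(25)),0,np.sin(np.radians(25))])
print('along slope',a.mean(),a.min(),a.max(),cv2.minAreaRect(np.c_[a,Lb[:,1]].astype(np.float32)))
print('world',qb.mean(0))
cv2.imwrite('pics/c3.png',np.hstack([cv2.resize(im[100:360,180:440],(400,400)),cv2.resize(w,(400,400))])[:,:,::-1])
```

```text
[556.99526799 131.06092238 440.43815158] [-1.29792061e+00  2.85922222e+00 -1.13845814e-03] [-0.2057391   0.29841832 -0.13983421  1.67427121  0.04515015  1.17038761
  2.06604019]
[([521.4, 106.8, 92.5], 0.92), ([564.7, 160.3, 80.8], 0.6)]
6716
theta 50.0 [-162.53763068   -0.20660533  102.91522632] 495 h [31.09445357 35.55453643 36.9740261 ]
along slope 2.5476234108376854 -19.323925789305033 21.026978011970982 ((0.8886013031005859, -0.0697774887084961), (10.99354076385498, 40.0447998046875), 84.82139587402344)
world [520.48109375 102.25614787 102.91522632]
```

View pics/c3.png

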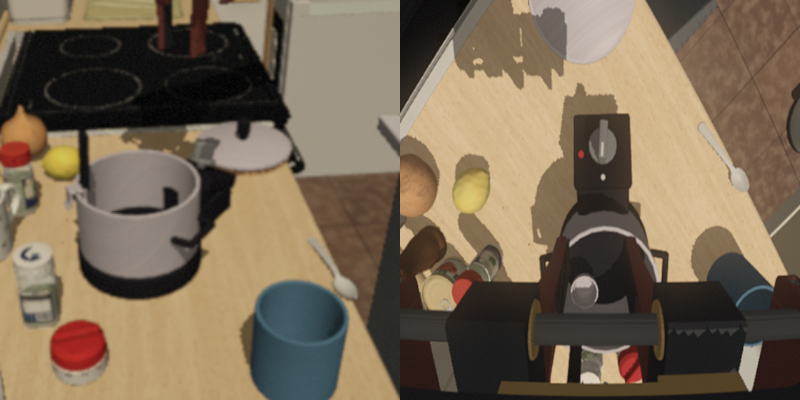

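Call:
drive_tool([
  [[-15,-12,0],-0.065,30],
  [[-20,-14.8,-20],0,24],
  [[0,0,-40],0,24],
  [[0,0,-40],0,24],
  [[0,0,-30],0,24],
  [[0,0,-20],0,24],
  [[0,0,-8],0,24],
  [[0,0,-5],0,24],
  [[0,0,0],0,22],
  [[0,0,0],0,22],
], grip_force=15)

```text
t: 20.48
tool_pos: [522.9, 105.7, 276.7]
ee_rot: [-1.207, 2.899, -0.0]
force: [0.5, 0.1, 0.3]
width: 21.7
grip_force: 0.0
```

Call:
drive_tool([
  [[-0.9,-1.2,-4],0,22],
  [[0,0,-4],0,22],
  [[0,0,-1.5],0,22],
  [[0,0,-1.5],0,22],
  [[0,0,0],0,22],
])

```text
t: 21.1
tool_pos: [521.9, 104.9, 265.4]
ee_rot: [-1.208, 2.899, 0.001]
force: [-1.1, 0.9, 7.0]
width: 22.1
grip_force: 3.0
```

Call:
drive_tool([
  [[0.5,0.6,-2],0,22],
  [[0.5,0.6,-1.5],0,22],
  [[0.3,0.4,-1],0,22],
  [[0,0,0],0,22],
])

```text
t: 21.6
tool_pos: [523.0, 106.2, 262.1]
ee_rot: [-1.208, 2.899, 0.0]
force: [-6.8, -0.6, 19.6]
width: 21.6
grip_force: 9.8
```

Call:
drive_tool([
  [[0,0,0.3],-0.08,22],
  [[0,0,0.3],-0.1,22],
  [[0,0,0.3],-0.1,22],
  [[0,0,0],0,22],
])

```text
t: 22.1
tool_pos: [522.4, 106.6, 263.3]
ee_rot: [0.79, -3.04, -0.001]
force: [-9.1, -1.1, 24.2]
width: 21.9
grip_force: 12.5
```

Run:
```python
from h import *
s=env.get_state();print(s['tool_pos'],s['force'],s['torque'])
a,d=env.get_image('wrist')
cv2.imwrite('pics/k1.png',a[:,:,::-1])
```

```text
[522.39930237 106.5558295  263.25075335] [-9.08212738 -1.0882516  24.15914017] [0.38072224 2.15533067 0.16753049]
```

View pics/k1.png

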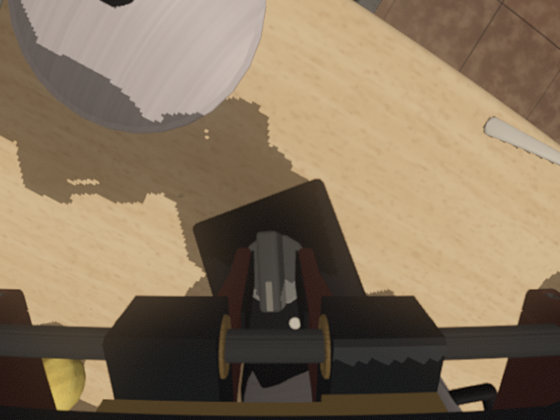

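Call:
drive_tool([
  [[0,0,0.5],-0.1,22],
  [[0,0,0.5],-0.1,22],
  [[0,0,0.5],-0.1,22],
  [[0,0,0.4],-0.1,22],
  [[0,0,0],0,22],
])

```text
t: 22.78
tool_pos: [523.4, 106.5, 265.5]
ee_rot: [-0.17, 3.135, 0.002]
force: [-6.7, -0.7, 21.9]
width: 22.1
grip_force: 10.9
```

Call:
drive_tool([
  [[0,0,0.5],-0.1,22],
  [[0,0,0.5],-0.1,22],
  [[0,0,0.5],-0.1,22],
  [[0,0,0.5],-0.1,22],
  [[0,0,0.3],-0.1,22],
  [[0,0,0.3],-0.1,22],
  [[0,0,0],0,22],
])

```text
t: 23.65
tool_pos: [523.2, 106.0, 266.5]
ee_rot: [0.765, 3.046, 0.001]
force: [-1.7, -1.2, 8.8]
width: 21.6
grip_force: 4.3
```

Run:
```python
from h import *
s=env.get_state();print(s['tool_pos'],s['force'],s['torque'],s['q'][6])
a,d=env.get_image('wrist')
cv2.imwrite('pics/k2.png',cv2.resize(a[180:400,130:420,::-1],(725,550)))
```

```text
[523.188694   105.96770242 266.54881428] [-1.69345357 -1.19523372  8.80640069] [-0.09124592  0.27384022 -0.02139114] 0.8970635104160659
```

View pics/k2.png

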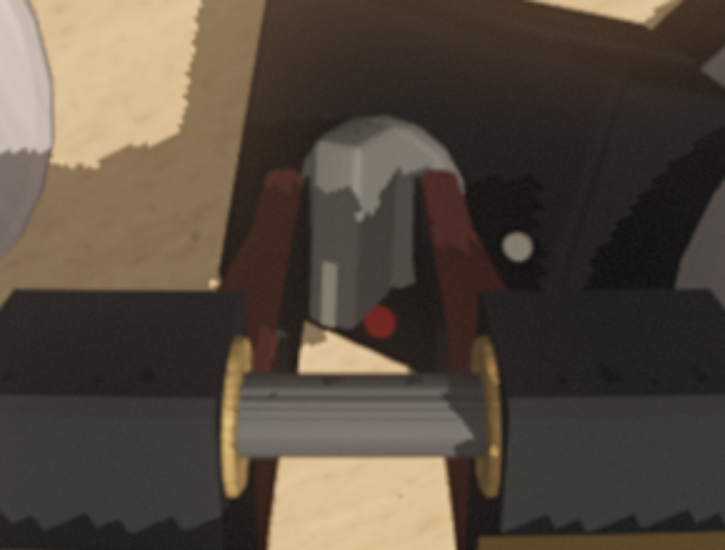

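Call:
drive_tool([
  [[0,0,1],-0.08,22],
  [[0,0,0.5],-0.08,22],
  [[0,0,0],-0.06,22],
  [[0,0,0],-0.06,22],
  [[0,0,0],0,22],
])

```text
t: 24.32
tool_pos: [522.6, 104.7, 267.3]
ee_rot: [-1.183, -2.91, 0.003]
force: [-1.8, -4.2, 6.1]
width: 21.8
grip_force: 4.2
```

Run:
```python
from h import *
s=env.get_state();print(s['tool_pos'],s['ee_rot'],s['force'],s['torque'],s['q'][6])
```

```text
[522.63190849 104.67929455 267.30618995] [-1.18303314 -2.90970517  0.00342064] [-1.81573691 -4.21441     6.05313199] [-0.95370047  0.51861496  0.10478176] 0.6572291028596894
```

Call:
drive_tool([
  [[0,0,0],-0.06,22],
  [[0,0,0],-0.06,22],
  [[0,0,0],0,22],
])

```text
t: 24.7
tool_pos: [522.6, 104.3, 267.2]
ee_rot: [-1.355, -2.834, 0.005]
force: [-2.5, -6.2, 4.4]
width: 22.0
grip_force: 9.9
```

Run:
```python
from h import *
s=env.get_state();print(s['tool_pos'],s['ee_rot'],s['force'],s['torque'],s['q'][6])
```

```text
[522.55577939 104.2598404  267.17311796] [-1.35520012 -2.83373368  0.00477839] [-2.47356554 -6.20618772  4.38266573] [-1.26772761  0.52849594  0.31382434] 0.5550083389072221
```

Call:
drive_tool([
  [[0,0,0],0.1,24],
  [[0,0,0],0.1,24],
  [[0,0,2],0,24],
  [[0,0,4],0,24],
  [[0,0,8],0,24],
  [[0,0,15],0,24],
  [[0,0,30],0,24],
  [[0,0,40],0,24],
  [[0,0,40],0,24],
  [[20,20,30],0.05,24],
  [[25,25,0],0.05,24],
  [[15,15,0],0,24],
  [[0,0,0],0,24],
])

```text
t: 26.32
tool_pos: [583.3, 167.7, 436.9]
ee_rot: [0.911, 3.006, 0.002]
force: [-0.5, -0.3, 0.0]
width: 24.0
grip_force: 0.0
```

Run:
```python
from h import *
s=env.get_state();print(s['tool_pos'],s['force'])
a,d=env.get_image('wrist');b,db=env.get_image('side')
P,u,v=cloud('wrist',d);ax=np.array([624.8,226.9]);th=np.radians(50)
ex=np.array([np.cos(th),np.sin(th)]);ey=np.array([-ex[1],ex[0]])
L=np.c_[(P[:,:2]-ax)@ex,(P[:,:2]-ax)@ey,P[:,2]]-[-150,0,70]
c,s_=np.cos(np.radians(25)),np.sin(np.radians(25))
h=L@[-s_,0,c];al=L@[c,0,s_]
m=(np.hypot(al,L[:,1])<30)&(h>31)&(h<40)
print(m.sum(),np.percentile(h[m],[5,50,95]),cv2.minAreaRect(np.c_[al,L[:,1]][m].astype(np.float32)))
cv2.imwrite('pics/k3.png',np.hstack([cv2.resize(a,(400,400)),cv2.resize(b[100:360,180:440],(400,400))])[:,:,::-1])
```

```text
[583.33919579 167.68215149 436.94423373] [-0.54961369 -0.33832496  0.00501305]
520 [31.84753131 37.57960528 39.12852852] ((-2.404083251953125, -1.3589801788330078), (12.564903259277344, 39.7446403503418), 9.14588451385498)
```

View pics/k3.png

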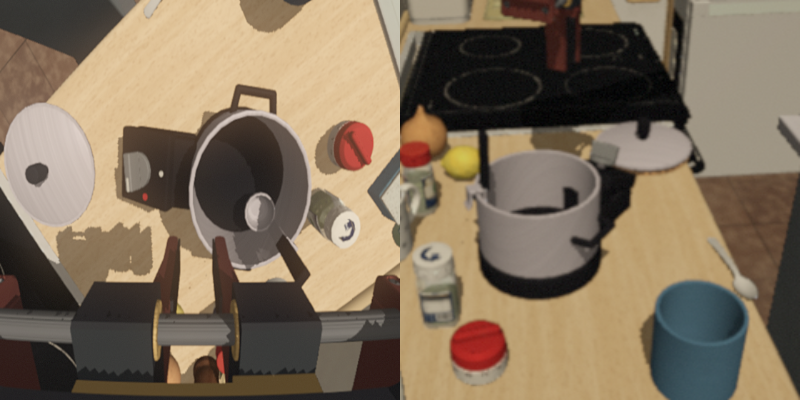

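```bash
python3 -c "
from rig import env
print(env.job_done())"
```

```text
the job is handed in; nothing more can be done
None
```

I handed the job in at about 26 s: the lid is knob up within about 2 mm of the mat's centre, the ladle hangs on the warmer's rim with its bowl inside, and the knob measured about 1.41 rad, at the red dot, and sprung out.

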